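# Light the glazing bench and point out the vase and its mixing paddle

### The arm

A 6-joint arm with a two-finger parallel gripper is mounted at the origin on the work surface. World frame = base frame: x ahead of the robot, y to its left, z up, the work surface at z = 0. Lengths are in m, angles in rad, forces in N, time in s.
With the tool pointing down it reaches from about 0.35 to 0.975 m from the base axis. Payload 4.9 kg.
Tool frame: the origin (TCP) lies between the finger pads, 19 mm behind the fingertips; this is the grasp point; z points along the fingers, y is the line along which they close (so a half turn about z gives the same grasp; the last joint's range is limited). The gripper opens to 85 mm and grips with 20 to 120 N. Pads are 22 mm wide; open, the fingers measure 114 mm over their backs; the gripper's body (76 mm by 85 mm) begins 54 mm behind the grasp point. The pads swing forward as they close: fully open they stand 13 mm farther back than shut.
Start: joints at [1.104, 0.053, 1.613, -0, 1.476, -0.119], TCP at [0.213, 0.588, 0.25] pointing down, gripper open.
Joint ranges: [-3.01, 3.01], [-1.01, 2.22], [0.06, 2.58], [-1.02, 4.17], [0.09, 2.62], [-3.14, 3.14]. Speed limits (rad/s): [2.57, 2.57, 3.14, 3.14, 3.14, 3.14].

### API

Orientations are given as a unit quaternion [w, x, y, z].
In Python, from plant import state, grab_frame, ticket, spotter gives the robot as it stands.
- The arm moves only by the tool apply_moves, never from a script. Its argument "series" is a list of rows, each an object of numbers: "jaw": the closure, from 0 (fully open) to 1 (shut); "dx", "dy", "dz": the shift along the tool's x, y, z in mm; "turn": the turn about the tool's z in rad. A call has 1 to 5 rows; each row is the pose to reach, as a shift and turn from the pose commanded when the call began, along the tool's axes at that moment; what a row does not reach only later rows make up. A row lasts 1/12 s, in which the tool goes at most 41.7 mm and 7.16 degrees, less where a joint would pass 70% of its speed; a pose out of reach is approached as far as the arm can. A call with a gripper value outside its range is refused whole. The fingers move at their own pace and stop on an object; the grip force is fixed at half the most. Time passes only in rows, so rows that repeat a pose let the fingers close. It gives the time, the measured TCP pose, the force, the opening and the grip force at its end, in the units of the state.
- state(): the state, without advancing time (a new reading comes with each control period).
- grab_frame(name): name is "side" or "top"; returns a dict with "pixels" (420x560x3 uint8, red, green, blue), "mtx" (3x3 intrinsics, pixels), "camera_from_world" (4x4, takes a point from world to camera coordinates). Camera axes: x right, y down, z forward; pixel columns grow to the right and rows downward; lengths in m; the calibration is good to about 2 mm. A picture is of the moment at which its call begins. There is no depth.
- ticket.job_done(): hands the job in; it is judged then, once.
Trained networks look in a picture, given as the dict that the camera call returned (one of the last four; its "shot" number tells which), for a name from the list of things; names that differ only in an ending like _2 or _b are one class to them, and where a whole thing is asked for, a point or a joint stands for the part that bears it (a point fixed in the world has none). Each returns a list of dicts, best first, with "conf" (0 to 1); they miss things now and then, are a little off and sometimes report something else, mostly with a low value. They report only what shows in the picture. A call takes as long as a camera call.
- spotter.outline_of(picture, target): "region" (420x560 bool, what is visible of it) and "extent" ([left, top, right, bottom] in pixels, round what is visible of it).
The state is a dict: "time": time; "joint_pos": joint angles; "joint_vel": joint speeds; "joint_efforts": joint torques, N m; "tool_pos": TCP position; "tool_rot": TCP orientation; "contact_force": force on the tool from outside, world axes, zero at the start; "ft_torque": the same for the moment, N m; "gripper_width": opening from 0.0 (shut) to 1.0 (fully open); "grasp_force": force on a finger pad.
Only numpy, scipy, OpenCV 4.12 (cv2) and the standard library are available. Lean on these libraries where they do the work, as an engineer would, in place of code of your own. Each camera call takes 0.05 s, during which the arm holds its last target. There are 200 camera calls.

### The job

Switch on the yellow work lamp by pressing the raised end of its red rocker down fully, leaving the lamp standing where it is. Then show the helper which pot to copy and what to stir its glaze with: hold the fingertips, pointing down, a few centimetres above the middle of the cobalt blue vase for two seconds, then likewise above the stainless mixing paddle head for two seconds. Touch nothing but the lamp, pick nothing up, and do not point at any other piece on the way.

Things in the scene. Friction and masses are not known exactly. Their poses are not given: they have to be found in the camera images.
- lamp: Squat yellow battery work lamp, loose, about 1.6 kg, on rubber feet: 120 mm wide (y), 156 long (its x from -66 mm at the lens to +92 mm at the rear grip), flat top 100 mm above the table. Origin under the centre of the body; z up; the round pale lens looks along its -x. The red rocker sits in the middle of the flat top; a black carrying grip stands off the rear (+x), below the top.
- rocker (a joint): Red rocker on the lamp's top, 54 mm long (lamp x), 30 wide: a shallow V of two flat faces pivoting about a line along the lamp's y, 110 mm above the table over its origin. Rad: 0 = off (lens-side face slopes up at 0.44 rad, its end 11 mm above the pivot; other face level), 0.44 = on, at its stop (lens-side face level, at 110 mm). Stays where left; friction of about 2.5 N at 20 mm from the pivot.
- rocker_press (a point): Point to press: on the rocker's lens-side face, on a short white bar, 19 mm from the pivot. About 118 mm above the table when off, 110 mm when fully on.
- vase_top (a point): Centre of the open mouth, at rim height, of the glossy cobalt blue vase: loose, about 0.55 kg, 140 mm tall, 88 mm across the belly, 60 mm across the rim. z up.
- paddle_top (a point): Top of the upright stub shaft of the stainless mixing paddle head: loose, 0.3 kg, a cage of two rings 88 mm across with four slanted blades, 47 mm tall, with a 12 mm stub in the middle that ends 90 mm above the table. z up.
- mug_top (a point): Bystander: centre of the mouth, at rim height, of the speckled oatmeal mug, loose, 92 mm tall, 80 mm across; its handle reaches 72 mm from the axis along +y. z up.
- cutter_top (a point): Bystander: top centre of the upright brass hole cutter, loose, 85 mm tall, 42 mm across. z up.
- pin_tool_top (a point): Bystander: top middle of the chunky wooden pin tool that lies on the table, loose, 132 mm long along its x (needle to +x), 30 mm thick. z up.
- vase: The vase itself (origin: centre of its underside, on the table; z up), straight below vase_top.
- paddle: The paddle head itself (origin: centre of its underside, on the table; z up), straight below paddle_top.
- mug: The mug itself (origin: centre of its underside, on the table; z up), straight below mug_top.
- cutter: The hole cutter itself (origin: centre of its underside, on the table; z up), straight below cutter_top.
- pin_tool: The pin tool itself (origin: centre of its underside, on the table; z up), straight below pin_tool_top.

How it is judged:
On the way, in this order (a step that is already met when the one before it is completed fails the run):
1. the lamp's rocker is pressed fully to on (value of joint rocker above 0.37 rad), for 0.2 s.
2. the fingertips dwell just above the vase (horizontal distance between the grasp point and vase_top below 0.03 m and z of the grasp point in the frame of vase_top between 0.02 and 0.09 m and angle between the grasp point's own z axis and vertical above 2.3 rad), for 1.7 s.
3. the fingertips dwell just above the paddle head (horizontal distance between the grasp point and paddle_top below 0.03 m and z of the grasp point in the frame of paddle_top between 0.02 and 0.09 m and angle between the grasp point's own z axis and vertical above 2.3 rad), for 1.7 s.
At the end, for the whole second after the job is handed in: Rocker on (over 0.37 of 0.44 rad), lamp upright and within 30 mm of its start, every piece within 10 mm of its start. Each dwell: tool pointing down within 45 degrees, TCP within 30 mm sideways of the named top and 20 to 90 mm above it, for 1.7 s (value of joint rocker above 0.37 rad and distance of lamp from where it was at the start of the episode below 0.03 m and angle between lamp's own z axis and vertical below 0.1 rad and distance of each of vase_top, paddle_top, mug_top, cutter_top, pin_tool_top from where it was at the start of the episode below 0.01 m); the robot touches nothing.
It fails at once if the vase or the paddle head is touched or moved (contact force between any of the arm, the fingers and vase above 0.3 N or distance of any of vase_top, paddle_top from where it was at the start of the episode above 0.01 m or contact force between any of the arm, the fingers and paddle above 0.3 N).
It fails at once if the mug, hole cutter or pin tool is touched or moved (contact force between any of the arm, the fingers and mug above 0.3 N or distance of any of mug_top, cutter_top, pin_tool_top from where it was at the start of the episode above 0.01 m or contact force between any of the arm, the fingers and cutter above 0.3 N or contact force between any of the arm, the fingers and pin_tool above 0.3 N).
It fails at once if the lamp is lifted 10 mm, tipped 0.2 rad or shoved 30 mm (height (world z) of lamp above 0.01 m or angle between lamp's own z axis and vertical above 0.2 rad or distance of lamp from where it was at the start of the episode above 0.03 m).
It fails at once if the mug, hole cutter or pin tool is pointed at: TCP within 25 mm sideways and under 70 mm above its top ((horizontal distance between the grasp point and mug_top below 0.025 m and z of the grasp point in the frame of mug_top below 0.07 m) or (horizontal distance between the grasp point and cutter_top below 0.025 m and z of the grasp point in the frame of cutter_top below 0.07 m) or (horizontal distance between the grasp point and pin_tool_top below 0.025 m and z of the grasp point in the frame of pin_tool_top below 0.07 m)).
It also fails if it takes over 48 s, if anything falls off the work surface, if the arm or the gripper's body presses on something with over 40 N, if the wrist force passes 120 N, or if a joint passes its speed limit or range.

## Working session

There is one attempt and no reset: what is moved stays moved. The work goes in short steps, Python scripts to look and compute and a tool call to move; the robot and the scene stay as the last step left them, time stands still between calls to the robot, and variables do not carry over. Pictures are saved under pics/ and viewed, at most 10 in all, crops included, and the job is handed in when it is done.

Besides the shell and the picture viewer there is one more tool, called as name([rows], argument=value, ...), one row to a line, values as JSON. apply_moves: Moves the arm, as the interface text tells. Its arguments: {"type":"object","properties":{"series":{"type":"array","items":{"type":"object","properties":{"jaw":{"type":"number"},"dx":{"type":"number"},"dy":{"type":"number"},"dz":{"type":"number"},"turn":{"type":"number"}}}}},"required":["series"]}

```bash
mkdir -p pics; cat > h.py <<'E'
import numpy as np, cv2
from plant import state, grab_frame, ticket, spotter
def proj(f,p):
    c=f["camera_from_world"]; q=np.atleast_2d(p)@c[:3,:3].T+c[:3,3]; q=q@f["mtx"].T
    return q[:,:2]/q[:,2:]
def ray(f,uv):
    c=f["camera_from_world"]; R=c[:3,:3]; o=-R.T@c[:3,3]
    d=R.T@np.linalg.inv(f["mtx"])@np.array([uv[0],uv[1],1.]); return o,d/np.linalg.norm(d)
def atz(f,uv,z):
    o,d=ray(f,uv); return o+d*(z-o[2])/d[2]
def tri(a,b):
    (o,d),(p,e)=a,b
    A=np.c_[d,-e]; s=np.linalg.lstsq(A,p-o,rcond=None)[0]
    x,y=o+d*s[0],p+e*s[1]; return (x+y)/2,np.linalg.norm(x-y)
E
python3 - <<'E'
from h import *
F={n:grab_frame(n) for n in("top","side")}
ims=[]
for n,f in F.items():
    print(n,"cam",np.round(ray(f,(280,210)),3).tolist())
    cv2.imwrite(f"pics/{n}0.png",f["pixels"][...,::-1])
    for t in["lamp","rocker","rocker_press","vase","paddle","mug","cutter","pin_tool"]:
        for r in spotter.outline_of(f,t)[:2]:
            m=np.argwhere(r["region"]); e=r["extent"]; c=m.mean(0)[::-1]
            print(t,round(r["conf"],2),np.round(e).tolist(),c.round(1),len(m),atz(f,c,.05).round(3))
print({k:np.round(v,3).tolist() for k,v in state().items()})
E
```

```text
top cam [[0.489, -0.015, 1.209], [0.062, 0.015, -0.998]]
lamp 0.71 [182.0, 248.0, 203.0, 264.0] [191.9 256.1] 323 [0.456 0.216 0.05 ]
lamp 0.58 [154.0, 231.0, 229.0, 283.0] [193.1 255.4] 3079 [0.457 0.213 0.05 ]
rocker 0.82 [180.0, 248.0, 210.0, 265.0] [192.  256.1] 327 [0.455 0.216 0.05 ]
rocker_press 0.54 [180.0, 249.0, 204.0, 264.0] [191.9 256.1] 321 [0.456 0.216 0.05 ]
vase 0.81 [205.0, 166.0, 245.0, 201.0] [225.7 182.8] 1127 [0.63  0.132 0.05 ]
paddle 0.59 [383.0, 232.0, 422.0, 270.0] [401.2 249.8] 1008 [ 0.458 -0.287  0.05 ]
mug 0.59 [300.0, 225.0, 339.0, 261.0] [318.  242.7] 1052 [ 0.48  -0.087  0.05 ]
mug 0.39 [204.0, 166.0, 247.0, 202.0] [225.9 183. ] 1095 [0.63  0.131 0.05 ]
cutter 0.79 [306.0, 161.0, 318.0, 178.0] [311.8 167.4] 230 [ 0.663 -0.077  0.05 ]
pin_tool 0.63 [352.0, 175.0, 398.0, 189.0] [374.8 182.4] 392 [ 0.623 -0.228  0.05 ]
side cam [[0.383, -0.511, 0.71], [0.184, 0.65, -0.737]]
lamp 0.73 [286.0, 142.0, 325.0, 207.0] [305.3 174.8] 1888 [0.636 0.159 0.05 ]
lamp 0.63 [195.0, 139.0, 252.0, 212.0] [223.2 174.6] 3589 [0.456 0.219 0.05 ]
rocker 0.71 [216.0, 152.0, 2
[... 306 characters left out ...]
[244.0, 245.0, 291.0, 306.0] [268.4 275.7] 2352 [ 0.478 -0.08   0.05 ]
cutter 0.91 [350.0, 231.0, 369.0, 269.0] [357.5 249.7] 720 [ 0.661 -0.076  0.05 ]
pin_tool 0.87 [361.0, 305.0, 388.0, 366.0] [372.9 334.3] 820 [ 0.612 -0.247  0.05 ]
pin_tool 0.59 [266.0, 364.0, 320.0, 420.0] [291.2 392.7] 2170 [ 0.452 -0.295  0.05 ]
{'time': 0.9, 'joint_pos': [1.104, 0.053, 1.613, 0.0, 1.476, -0.119], 'joint_vel': [0.0, 0.002, -0.0, 0.001, -0.002, -0.0], 'joint_efforts': [0.001, -39.367, -37.047, 0.0, 0.0, 0.0], 'tool_pos': [0.213, 0.588, 0.25], 'tool_rot': [-0.0, 0.173, 0.985, 0.0], 'contact_force': [0.056, 0.023, -0.641], 'ft_torque': [0.063, -0.006, -0.042], 'grasp_force': 0.0, 'gripper_width': 0.996}
```

```bash
python3 - <<'E'
import cv2,numpy as np
t=cv2.imread("pics/top0.png");s=cv2.imread("pics/side0.png")
a=cv2.resize(t[140:300,130:430],None,fx=2.6,fy=2.6,interpolation=3)
cv2.imwrite("pics/a.png",a)
b=cv2.resize(s[125:225,185:335],None,fx=5,fy=5,interpolation=3)
cv2.imwrite("pics/b.png",b)
b=cv2.resize(t[225:290,145:240],None,fx=8,fy=8,interpolation=3)
cv2.imwrite("pics/c.png",b)
E
```

```text
(no output)
```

View pics/a.png

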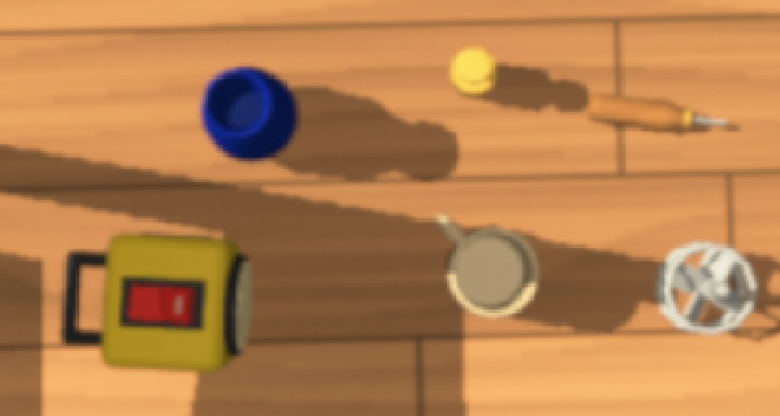

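View pics/b.png

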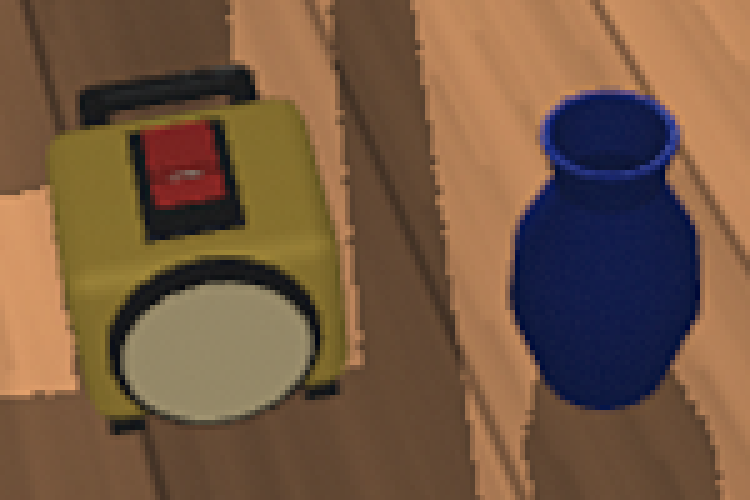

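View pics/c.png

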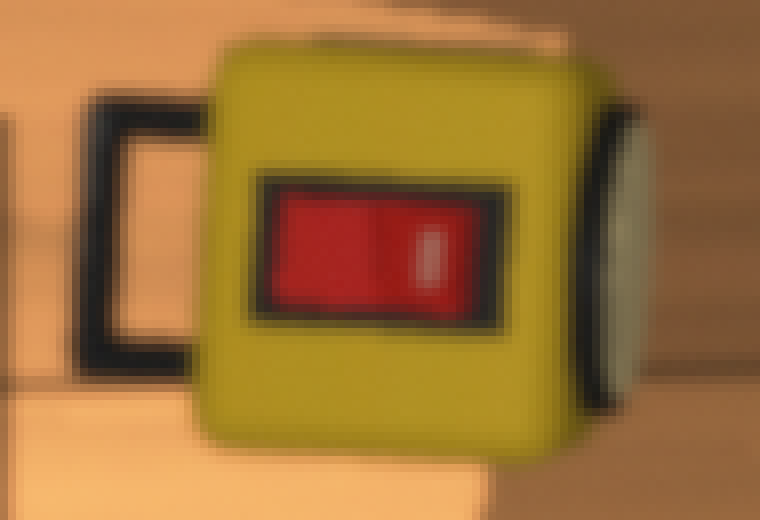

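View pics/side0.png

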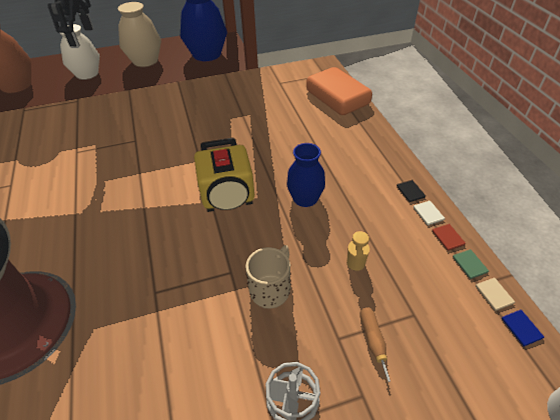

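The lamp's lens faces world -y. In the top view the white bar is at about (198.5,257) and the pivot at (192,256.5). In the side view the bar is at about (222,160). The vase mouth is at about (223.5,180.5) top and (307,152) side. Next I'll triangulate and zoom in on the paddle stub.

```bash
python3 - <<'E'
from h import *
f,g=grab_frame("top"),grab_frame("side")
P={"bar":((198.3,256.8),(221.6,159.8)),"vase":((223.2,179.9),(306.6,151.8))}
for k,(a,b) in P.items():
    x,e=tri(ray(f,a),ray(g,b)); print(k,x.round(4),round(e,4))
print("bar@118",atz(f,P["bar"][0],.118).round(4),atz(g,P["bar"][1],.118).round(4))
print("pivot@110",atz(f,(191.8,256.4),.110).round(4))
print("vase@140",atz(f,P["vase"][0],.14).round(4),atz(g,P["vase"][1],.14).round(4))
# lamp axis: body corners in top crop (z~.1): red rocker black frame corners
for c in[(258,180),(510,188),(500,332),(252,322)]:
    print(atz(f,(c[0]/8+144.5,c[1]/8+224.5),.1).round(4))
t=f["pixels"][225:280,375:430,::-1];s=g["pixels"][350:420,255:330,::-1]
cv2.imwrite("pics/d.png",np.hstack([cv2.resize(t,(385,385),interpolation=3),cv2.resize(s,(412,385),interpolation=3)]))
E
```

```text
bar [0.4554 0.1873 0.1213] 0.0006
vase [0.6246 0.1247 0.1478] 0.0002
bar@118 [0.4556 0.1878 0.118 ] [0.4555 0.1913 0.118 ]
pivot@110 [0.4566 0.2041 0.11  ]
vase@140 [0.6257 0.1257 0.14  ] [0.6278 0.1335 0.14  ]
[0.4787 0.2402 0.1   ]
[0.4746 0.1681 0.1   ]
[0.4335 0.1716 0.1   ]
[0.4381 0.2425 0.1   ]
```

View pics/d.png

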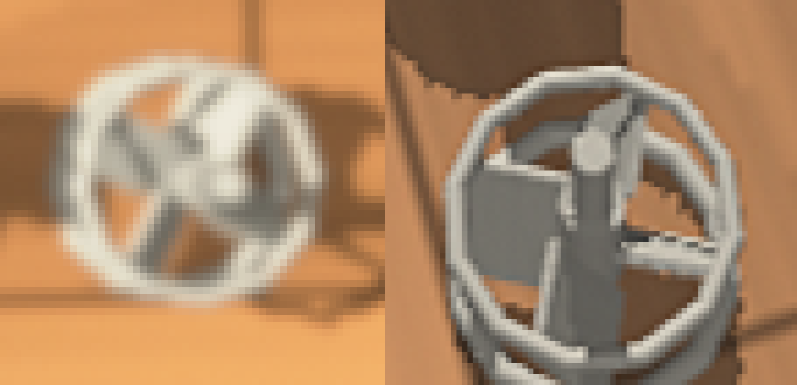

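apply_moves([
  {"dx":-30,"dy":-24,"jaw":1,"turn":0.11},
  {"dx":-60,"dy":-49,"jaw":1,"turn":0.22},
  {"dx":-90,"dy":-73,"jaw":1,"turn":0.33},
  {"dx":-120,"dy":-98,"jaw":1,"turn":0.44},
  {"dx":-150,"dy":-122,"jaw":1,"turn":0.55},
])

```text
invalid input at $.series[0]: expected keys jaw, dx, dy, dz, turn
```

```bash
cat >> h.py <<'E'
def go(p,yaw=None):
    from scipy.spatial.transform import Rotation as Ro
    s=state(); q=s["tool_rot"]; R=Ro.from_quat(q,scalar_first=True).as_matrix()
    y=np.arctan2(R[1,0],R[0,0]); d=R.T@(np.array(p)-s["tool_pos"])*1000
    print("shift",d.round(1),"turn",None if yaw is None else round(y-yaw,3),"pos",np.round(s["tool_pos"],4),"F",np.round(s["contact_force"],1),"t",s["time"],"j",np.round(s["joint_pos"],2),"w",s["gripper_width"])
E
python3 - <<'E'
from h import *
f,g=grab_frame("top"),grab_frame("side")
x,e=tri(ray(f,(408.1,251.6)),ray(g,(292.3,377.1))); print("paddle",x.round(4),round(e,4))
print(atz(f,(408.1,251.6),.09).round(4),atz(g,(292.3,377.1),.09).round(4))
go([.4555,.184,.2],np.deg2rad(87))
E
```

```text
paddle [ 0.4554 -0.291   0.0995] 0.0004
[ 0.4549 -0.2933  0.09  ] [ 0.4567 -0.2877  0.09  ]
shift [-365.5 -296.7   50. ] turn 1.275 pos [0.213  0.5876 0.25  ] F [-0.7 -0.4  0. ] t 1.1 j [ 1.1   0.05  1.61 -0.    1.48 -0.12] w 0.998891759021215
```

Triangulated heights come out about 5–9 mm above the stated ones. That is within pixel accuracy, and the horizontal positions agree to a few mm.

apply_moves([
  {"dx":-30,"dy":-24,"dz":0,"jaw":1,"turn":0.11},
  {"dx":-60,"dy":-49,"dz":0,"jaw":1,"turn":0.22},
  {"dx":-90,"dy":-73,"dz":0,"jaw":1,"turn":0.33},
  {"dx":-120,"dy":-98,"dz":0,"jaw":1,"turn":0.44},
  {"dx":-150,"dy":-122,"dz":0,"jaw":1,"turn":0.55},
])

```text
time: 1.52
tool_pos: [0.3129, 0.4202, 0.2501]
tool_rot: [0.0, 0.436, 0.9, 0.0]
contact_force: [0.3, -0.4, 0.0]
gripper_width: 0.298
grasp_force: 0.0
```

```bash
python3 -c "
from h import *
go([.4555,.184,.2],np.deg2rad(87))"
```

```text
shift [-273.7  -34.4   50.1] turn 0.721 pos [0.3129 0.4202 0.2501] F [ 0.3 -0.4  0. ] t 1.5167 j [ 0.79 -0.19  1.85 -0.    1.49  0.12] w 0.29842349169873256
```

apply_moves([
  {"dx":-35,"dy":-4,"dz":0,"jaw":1,"turn":0.11},
  {"dx":-70,"dy":-9,"dz":0,"jaw":1,"turn":0.22},
  {"dx":-105,"dy":-13,"dz":0,"jaw":1,"turn":0.33},
  {"dx":-140,"dy":-17,"dz":0,"jaw":1,"turn":0.44},
  {"dx":-175,"dy":-22,"dz":0,"jaw":1,"turn":0.55},
])

```text
time: 1.93
tool_pos: [0.405, 0.2697, 0.2503]
tool_rot: [0.0, 0.664, 0.747, 0.0]
contact_force: [1.6, -0.4, -0.4]
gripper_width: 0.0
grasp_force: 0.0
```

```bash
python3 -c "
from h import *
go([.4555,.184,.16],np.deg2rad(87))"
```

```text
shift [-91.1  40.   90.3] turn 0.17 pos [0.405  0.2697 0.2503] F [ 1.6 -0.4 -0.4] t 1.9333 j [ 0.43 -0.29  1.93  0.    1.5   0.32] w 0.00017822263530013665
```

apply_moves([
  {"dx":-30,"dy":14,"dz":0,"jaw":1,"turn":0.08},
  {"dx":-60,"dy":27,"dz":20,"jaw":1,"turn":0.16},
  {"dx":-88,"dy":39,"dz":50,"jaw":1,"turn":0.16},
  {"dx":-89,"dy":39,"dz":80,"jaw":1,"turn":0.16},
  {"dx":-89,"dy":39,"dz":80,"jaw":1,"turn":0.16},
])

```text
time: 2.35
tool_pos: [0.4507, 0.1852, 0.1635]
tool_rot: [-0.003, 0.721, 0.693, -0.005]
contact_force: [-0.7, -0.4, -1.4]
gripper_width: 0.001
grasp_force: 0.0
```

```bash
python3 - <<'E'
from h import *
go([.4555,.184,.129],np.deg2rad(87))
f,g=grab_frame("top"),grab_frame("side")
cv2.imwrite("pics/e.png",np.hstack([cv2.resize(f["pixels"][215:295,145:245,::-1],(400,320),interpolation=3),cv2.resize(g["pixels"][115:215,180:280,::-1],(400,320),interpolation=3)]))
E
```

```text
shift [-0.9  5.2 34.4] turn 0.012 pos [0.4507 0.1852 0.1635] F [-0.7 -0.4 -1.4] t 2.35 j [ 0.24 -0.21  2.01 -0.    1.35  0.28] w 0.000880568407301531
```

View pics/e.png

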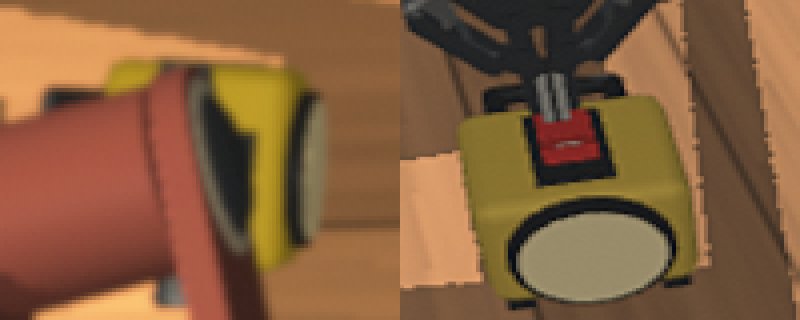

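The picture shows the shut fingertips above the rocker, slightly left of its centre line. The arm was still settling, so I'll re-read the state.

```bash
python3 -c "
from h import *
go([.4555,.184,.129],np.deg2rad(87))"
```

```text
shift [-3.4  2.6 40.3] turn 0.015 pos [0.4532 0.1875 0.1693] F [ 0.3 -0.5 -0.1] t 2.45 j [ 0.24 -0.21  2.    0.    1.36  0.28] w -0.000470576000703891
```

apply_moves([
  {"dx":-3,"dy":2,"dz":8,"jaw":1,"turn":0.015},
  {"dx":-3,"dy":2,"dz":16,"jaw":1,"turn":0.015},
  {"dx":-3,"dy":2,"dz":23,"jaw":1,"turn":0.015},
  {"dx":-3,"dy":2,"dz":28,"jaw":1,"turn":0.015},
  {"dx":-3,"dy":2,"dz":31,"jaw":1,"turn":0.015},
])

```text
time: 2.87
tool_pos: [0.4555, 0.1849, 0.1384]
tool_rot: [-0.0, 0.725, 0.689, -0.0]
contact_force: [-0.7, -2.3, 3.9]
gripper_width: -0.001
grasp_force: 1.6
```

apply_moves([
  {"dx":0,"dy":0,"dz":2,"jaw":1,"turn":0},
  {"dx":0,"dy":0,"dz":4,"jaw":1,"turn":0},
  {"dx":0,"dy":0,"dz":6,"jaw":1,"turn":0},
  {"dx":0,"dy":0,"dz":6,"jaw":1,"turn":0},
  {"dx":0,"dy":0,"dz":6,"jaw":1,"turn":0},
])

```text
time: 3.28
tool_pos: [0.456, 0.1847, 0.1331]
tool_rot: [0.0, 0.725, 0.688, 0.0]
contact_force: [0.7, -0.8, 1.0]
gripper_width: -0.004
grasp_force: 0.3
```

```bash
python3 -c "
from h import *
go([.4555,.184,.129],np.deg2rad(87))"
```

```text
shift [-0.7 -0.5  4.1] turn 0.0 pos [0.456  0.1847 0.1331] F [ 0.7 -0.8  1. ] t 3.2833 j [ 0.23 -0.17  2.03  0.    1.28  0.29] w -0.0036503263700118772
```

Contact has been made and the rocker is turning. I'll keep going in small steps until the force rises at the stop.

apply_moves([
  {"dx":0,"dy":0,"dz":1,"jaw":1,"turn":0},
  {"dx":0,"dy":0,"dz":2,"jaw":1,"turn":0},
  {"dx":0,"dy":0,"dz":3,"jaw":1,"turn":0},
  {"dx":0,"dy":0,"dz":3,"jaw":1,"turn":0},
])

```text
time: 3.62
tool_pos: [0.456, 0.1845, 0.13]
tool_rot: [0.0, 0.725, 0.688, 0.0]
contact_force: [-0.0, -1.2, 1.4]
gripper_width: 0.001
grasp_force: 0.6
```

apply_moves([
  {"dx":0,"dy":0,"dz":0.5,"jaw":1,"turn":0},
  {"dx":0,"dy":0,"dz":1,"jaw":1,"turn":0},
  {"dx":0,"dy":0,"dz":1,"jaw":1,"turn":0},
])

```text
time: 3.87
tool_pos: [0.456, 0.1846, 0.129]
tool_rot: [0.0, 0.725, 0.688, 0.0]
contact_force: [1.0, -1.2, 1.6]
gripper_width: 0.003
grasp_force: 0.7
```

apply_moves([
  {"dx":0,"dy":0,"dz":0.5,"jaw":1,"turn":0},
  {"dx":0,"dy":0,"dz":1,"jaw":1,"turn":0},
  {"dx":0,"dy":0,"dz":1,"jaw":1,"turn":0},
])

```text
time: 4.12
tool_pos: [0.456, 0.1846, 0.1286]
tool_rot: [0.0, 0.725, 0.689, 0.0]
contact_force: [-0.8, -1.5, 5.4]
gripper_width: -0.003
grasp_force: 2.7
```

apply_moves([
  {"dx":0,"dy":0,"dz":0.5,"jaw":1,"turn":0},
  {"dx":0,"dy":0,"dz":1,"jaw":1,"turn":0},
  {"dx":0,"dy":0,"dz":1,"jaw":1,"turn":0},
])

```text
time: 4.37
tool_pos: [0.4561, 0.1846, 0.1286]
tool_rot: [0.0, 0.725, 0.689, -0.0]
contact_force: [-3.7, -2.5, 9.9]
gripper_width: 0.001
grasp_force: 5.0
```

The TCP stops at z = 0.1286 while the force rises to 10 N, so the rocker is at its stop. Now I'll go straight up.

apply_moves([
  {"dx":0,"dy":0,"dz":-10,"jaw":1,"turn":0},
  {"dx":0,"dy":0,"dz":-35,"jaw":1,"turn":0},
  {"dx":0,"dy":0,"dz":-70,"jaw":1,"turn":0},
  {"dx":0,"dy":0,"dz":-105,"jaw":1,"turn":0},
  {"dx":0,"dy":0,"dz":-125,"jaw":1,"turn":0},
])

```text
time: 4.78
tool_pos: [0.4567, 0.1852, 0.2561]
tool_rot: [0.001, 0.725, 0.689, 0.002]
contact_force: [0.3, 0.4, 0.5]
gripper_width: -0.003
grasp_force: 0.0
```

```bash
python3 - <<'E'
from h import *
g=grab_frame("side"); go([.626,.128,.255])
s0=cv2.imread("pics/side0.png")
cv2.imwrite("pics/f.png",np.hstack([cv2.resize(x[115:215,180:280],(400,400),interpolation=3) for x in (s0,g["pixels"][...,::-1])]))
E
```

```text
shift [-48.8 170.4   6.6] turn None pos [0.4583 0.1856 0.26  ] F [0.6 0.3 3.5] t 4.8333 j [ 0.23 -0.28  1.9   0.    1.51  0.29] w -0.0014999377383544575
```

View pics/f.png

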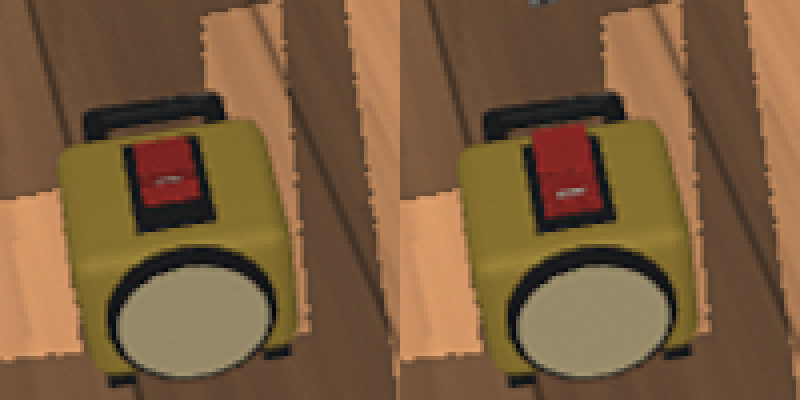

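The rocker has flipped: the rear face is raised and the lens-side face is level. The lamp hasn't moved. Next is the vase.

apply_moves([
  {"dx":-10,"dy":35,"dz":0,"jaw":1,"turn":0},
  {"dx":-20,"dy":70,"dz":0,"jaw":1,"turn":0},
  {"dx":-30,"dy":105,"dz":0,"jaw":1,"turn":0},
  {"dx":-40,"dy":140,"dz":0,"jaw":1,"turn":0},
  {"dx":-48,"dy":171,"dz":0,"jaw":1,"turn":0},
])

```text
time: 5.25
tool_pos: [0.6255, 0.1271, 0.2512]
tool_rot: [-0.001, 0.725, 0.688, -0.0]
contact_force: [0.1, -0.1, 0.1]
gripper_width: 0.002
grasp_force: 0.0
```

apply_moves([
  {"dx":0,"dy":0,"dz":0,"jaw":1,"turn":0},
  {"dx":0,"dy":0,"dz":15,"jaw":1,"turn":0},
  {"dx":0,"dy":0,"dz":30,"jaw":1,"turn":0},
  {"dx":0,"dy":0,"dz":45,"jaw":1,"turn":0},
  {"dx":0,"dy":0,"dz":52,"jaw":1,"turn":0},
])

```text
time: 5.67
tool_pos: [0.6212, 0.1282, 0.1955]
tool_rot: [-0.002, 0.725, 0.689, -0.002]
contact_force: [-0.6, -1.0, -1.1]
gripper_width: -0.002
grasp_force: 0.0
```

```bash
python3 - <<'E'
from h import *
g=grab_frame("side"); go([.626,.128,.2])
cv2.imwrite("pics/g.png",cv2.resize(g["pixels"][60:220,220:400,::-1],None,fx=3,fy=3,interpolation=3))
E
```

```text
shift [ 0.1  5.1 -5.3] turn None pos [0.6209 0.1281 0.1947] F [-1.3 -0.4 -0.2] t 5.7167 j [0.09 0.12 1.64 0.   1.39 0.14] w 0.0027849778357553934
```

View pics/g.png

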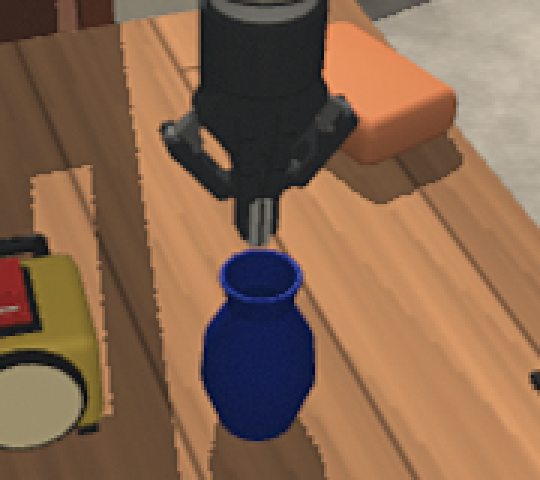

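The fingertips are centred over the vase mouth with clear space below. Now hold for 2.5 s.

apply_moves([
  {"dx":0,"dy":0,"dz":0,"jaw":1,"turn":0},
  {"dx":0,"dy":0,"dz":0,"jaw":1,"turn":0},
  {"dx":0,"dy":0,"dz":0,"jaw":1,"turn":0},
  {"dx":0,"dy":0,"dz":0,"jaw":1,"turn":0},
  {"dx":0,"dy":0,"dz":0,"jaw":1,"turn":0},
])

```text
time: 6.13
tool_pos: [0.6246, 0.1278, 0.2011]
tool_rot: [0.001, 0.725, 0.688, 0.001]
contact_force: [-0.1, -0.1, 0.2]
gripper_width: -0.0
grasp_force: 0.0
```

apply_moves([
  {"dx":0,"dy":0,"dz":0,"jaw":1,"turn":0},
  {"dx":0,"dy":0,"dz":0,"jaw":1,"turn":0},
  {"dx":0,"dy":0,"dz":0,"jaw":1,"turn":0},
  {"dx":0,"dy":0,"dz":0,"jaw":1,"turn":0},
  {"dx":0,"dy":0,"dz":0,"jaw":1,"turn":0},
])

```text
time: 6.55
tool_pos: [0.6241, 0.1277, 0.2]
tool_rot: [0.0, 0.725, 0.688, -0.0]
contact_force: [0.2, 0.3, 0.5]
gripper_width: -0.003
grasp_force: 0.0
```

apply_moves([
  {"dx":0,"dy":0,"dz":0,"jaw":1,"turn":0},
  {"dx":0,"dy":0,"dz":0,"jaw":1,"turn":0},
  {"dx":0,"dy":0,"dz":0,"jaw":1,"turn":0},
  {"dx":0,"dy":0,"dz":0,"jaw":1,"turn":0},
  {"dx":0,"dy":0,"dz":0,"jaw":1,"turn":0},
])

```text
time: 6.97
tool_pos: [0.6241, 0.1278, 0.2]
tool_rot: [0.0, 0.725, 0.688, -0.0]
contact_force: [-0.2, 0.2, 0.1]
gripper_width: 0.003
grasp_force: 0.0
```

apply_moves([
  {"dx":0,"dy":0,"dz":0,"jaw":1,"turn":0},
  {"dx":0,"dy":0,"dz":0,"jaw":1,"turn":0},
  {"dx":0,"dy":0,"dz":0,"jaw":1,"turn":0},
  {"dx":0,"dy":0,"dz":0,"jaw":1,"turn":0},
  {"dx":0,"dy":0,"dz":0,"jaw":1,"turn":0},
])

```text
time: 7.38
tool_pos: [0.6241, 0.1277, 0.2]
tool_rot: [-0.0, 0.725, 0.688, 0.0]
contact_force: [0.6, 0.3, 0.3]
gripper_width: 0.003
grasp_force: 0.0
```

apply_moves([
  {"dx":0,"dy":0,"dz":0,"jaw":1,"turn":0},
  {"dx":0,"dy":0,"dz":0,"jaw":1,"turn":0},
  {"dx":0,"dy":0,"dz":0,"jaw":1,"turn":0},
  {"dx":0,"dy":0,"dz":0,"jaw":1,"turn":0},
  {"dx":0,"dy":0,"dz":0,"jaw":1,"turn":0},
])

```text
time: 7.8
tool_pos: [0.6241, 0.1277, 0.2]
tool_rot: [-0.0, 0.725, 0.688, -0.0]
contact_force: [1.0, -0.4, 0.7]
gripper_width: 0.005
grasp_force: 0.0
```

apply_moves([
  {"dx":0,"dy":0,"dz":-20,"jaw":1,"turn":0},
  {"dx":0,"dy":0,"dz":-45,"jaw":1,"turn":0},
  {"dx":0,"dy":0,"dz":-60,"jaw":1,"turn":0},
  {"dx":0,"dy":0,"dz":-60,"jaw":1,"turn":0},
])

```text
time: 8.13
tool_pos: [0.6262, 0.128, 0.2654]
tool_rot: [0.003, 0.725, 0.689, 0.003]
contact_force: [0.8, 0.8, 0.6]
gripper_width: 0.002
grasp_force: 0.0
```

```bash
python3 -c "
from h import *
go([.4555,-.291,.255])"
```

```text
shift [-427.3 -148.8    8.6] turn None pos [0.6262 0.128  0.2654] F [0.8 0.8 0.6] t 8.1333 j [ 0.09  0.07  1.57 -0.    1.49  0.14] w 0.001593482289674675
```

apply_moves([
  {"dx":-35,"dy":-12,"dz":0,"jaw":1,"turn":0},
  {"dx":-70,"dy":-24,"dz":0,"jaw":1,"turn":0},
  {"dx":-105,"dy":-36,"dz":0,"jaw":1,"turn":0},
  {"dx":-140,"dy":-49,"dz":0,"jaw":1,"turn":0},
  {"dx":-175,"dy":-61,"dz":0,"jaw":1,"turn":0},
])

```text
time: 8.55
tool_pos: [0.5528, -0.045, 0.2587]
tool_rot: [-0.0, 0.725, 0.689, -0.0]
contact_force: [0.5, -0.5, -0.1]
gripper_width: -0.002
grasp_force: 0.0
```

apply_moves([
  {"dx":-35,"dy":-12,"dz":0,"jaw":1,"turn":0},
  {"dx":-70,"dy":-24,"dz":0,"jaw":1,"turn":0},
  {"dx":-105,"dy":-36,"dz":0,"jaw":1,"turn":0},
  {"dx":-140,"dy":-49,"dz":0,"jaw":1,"turn":0},
  {"dx":-175,"dy":-61,"dz":0,"jaw":1,"turn":0},
])

```text
time: 8.97
tool_pos: [0.4827, -0.2167, 0.2589]
tool_rot: [-0.0, 0.725, 0.689, -0.0]
contact_force: [0.1, -1.2, 0.4]
gripper_width: -0.001
grasp_force: 0.0
```

```bash
python3 -c "
from h import *
go([.4555,-.291,.15])"
```

```text
shift [-75.7 -23.3 108.9] turn None pos [ 0.4827 -0.2167  0.2589] F [ 0.1 -1.2  0.4] t 8.9667 j [-0.56 -0.18  1.82 -0.    1.5  -0.51] w -0.0005390219067145077
```

apply_moves([
  {"dx":-35,"dy":-11,"dz":0,"jaw":1,"turn":0},
  {"dx":-65,"dy":-20,"dz":0,"jaw":1,"turn":0},
  {"dx":-74,"dy":-23,"dz":25,"jaw":1,"turn":0},
  {"dx":-74,"dy":-23,"dz":50,"jaw":1,"turn":0},
  {"dx":-74,"dy":-23,"dz":70,"jaw":1,"turn":0},
])

```text
time: 9.38
tool_pos: [0.4561, -0.2887, 0.1875]
tool_rot: [-0.001, 0.726, 0.688, -0.0]
contact_force: [-1.7, 0.2, -0.1]
gripper_width: 0.001
grasp_force: 0.0
```

apply_moves([
  {"dx":0,"dy":0,"dz":12,"jaw":1,"turn":0},
  {"dx":0,"dy":0,"dz":24,"jaw":1,"turn":0},
  {"dx":0,"dy":0,"dz":34,"jaw":1,"turn":0},
  {"dx":0,"dy":0,"dz":36,"jaw":1,"turn":0},
  {"dx":0,"dy":0,"dz":36,"jaw":1,"turn":0},
])

```text
time: 9.8
tool_pos: [0.4573, -0.2878, 0.1536]
tool_rot: [-0.0, 0.725, 0.689, -0.0]
contact_force: [0.1, -0.1, -0.1]
gripper_width: -0.001
grasp_force: 0.0
```

```bash
python3 - <<'E'
from h import *
g=grab_frame("side"); go([.4555,-.291,.15])
cv2.imwrite("pics/i.png",cv2.resize(g["pixels"][130:420,150:400,::-1],None,fx=2,fy=2,interpolation=3))
E
```

```text
shift [-2.9 -2.   4.5] turn None pos [ 0.4577 -0.2882  0.1545] F [-0.4  0.3  0.2] t 9.85 j [-0.7  -0.07  1.9  -0.    1.31 -0.65] w 0.001104945456109605
```

View pics/i.png

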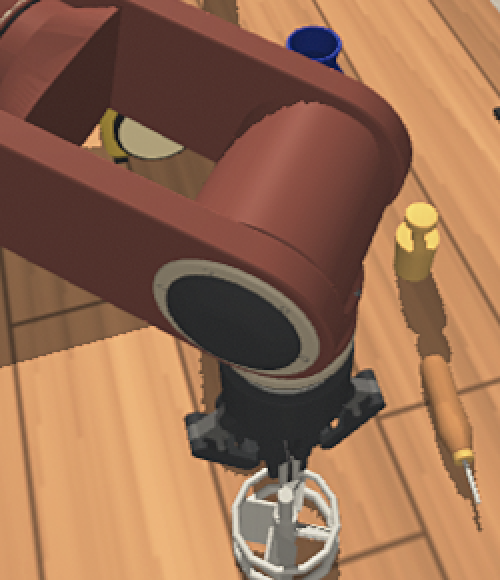

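The tips are straight above the stub and about 60 mm over it, with nothing touched. Now hold.

apply_moves([
  {"dx":-2,"dy":-1,"dz":3,"jaw":1,"turn":0},
  {"dx":-2,"dy":-1,"dz":3,"jaw":1,"turn":0},
  {"dx":-2,"dy":-1,"dz":3,"jaw":1,"turn":0},
  {"dx":-2,"dy":-1,"dz":3,"jaw":1,"turn":0},
  {"dx":-2,"dy":-1,"dz":3,"jaw":1,"turn":0},
])

```text
time: 10.27
tool_pos: [0.4563, -0.2903, 0.1514]
tool_rot: [0.0, 0.725, 0.688, 0.0]
contact_force: [0.3, 0.3, -0.5]
gripper_width: -0.005
grasp_force: 0.0
```

apply_moves([
  {"dx":0,"dy":0,"dz":0,"jaw":1,"turn":0},
  {"dx":0,"dy":0,"dz":0,"jaw":1,"turn":0},
  {"dx":0,"dy":0,"dz":0,"jaw":1,"turn":0},
  {"dx":0,"dy":0,"dz":0,"jaw":1,"turn":0},
  {"dx":0,"dy":0,"dz":0,"jaw":1,"turn":0},
])

```text
time: 10.68
tool_pos: [0.4562, -0.2901, 0.151]
tool_rot: [-0.0, 0.725, 0.688, -0.0]
contact_force: [-0.3, -0.4, 0.4]
gripper_width: 0.002
grasp_force: 0.0
```

apply_moves([
  {"dx":0,"dy":0,"dz":0,"jaw":1,"turn":0},
  {"dx":0,"dy":0,"dz":0,"jaw":1,"turn":0},
  {"dx":0,"dy":0,"dz":0,"jaw":1,"turn":0},
  {"dx":0,"dy":0,"dz":0,"jaw":1,"turn":0},
  {"dx":0,"dy":0,"dz":0,"jaw":1,"turn":0},
])

```text
time: 11.1
tool_pos: [0.4562, -0.2901, 0.151]
tool_rot: [-0.0, 0.725, 0.688, -0.0]
contact_force: [0.2, 0.0, -0.0]
gripper_width: -0.001
grasp_force: 0.0
```

apply_moves([
  {"dx":0,"dy":0,"dz":0,"jaw":1,"turn":0},
  {"dx":0,"dy":0,"dz":0,"jaw":1,"turn":0},
  {"dx":0,"dy":0,"dz":0,"jaw":1,"turn":0},
  {"dx":0,"dy":0,"dz":0,"jaw":1,"turn":0},
  {"dx":0,"dy":0,"dz":0,"jaw":1,"turn":0},
])

```text
time: 11.52
tool_pos: [0.4562, -0.2901, 0.151]
tool_rot: [0.0, 0.725, 0.688, -0.0]
contact_force: [-0.3, -0.1, 1.0]
gripper_width: -0.001
grasp_force: 0.0
```

apply_moves([
  {"dx":0,"dy":0,"dz":0,"jaw":1,"turn":0},
  {"dx":0,"dy":0,"dz":0,"jaw":1,"turn":0},
  {"dx":0,"dy":0,"dz":0,"jaw":1,"turn":0},
  {"dx":0,"dy":0,"dz":0,"jaw":1,"turn":0},
  {"dx":0,"dy":0,"dz":0,"jaw":1,"turn":0},
])

```text
time: 11.93
tool_pos: [0.4562, -0.2901, 0.151]
tool_rot: [-0.0, 0.725, 0.689, -0.0]
contact_force: [0.4, 0.2, 0.3]
gripper_width: 0.002
grasp_force: 0.0
```

apply_moves([
  {"dx":0,"dy":0,"dz":0,"jaw":1,"turn":0},
  {"dx":0,"dy":0,"dz":-20,"jaw":1,"turn":0},
  {"dx":0,"dy":0,"dz":-45,"jaw":1,"turn":0},
  {"dx":0,"dy":0,"dz":-60,"jaw":1,"turn":0},
  {"dx":0,"dy":0,"dz":-60,"jaw":1,"turn":0},
])

```text
time: 12.35
tool_pos: [0.4579, -0.2915, 0.2156]
tool_rot: [0.004, 0.725, 0.688, 0.0]
contact_force: [-0.4, -1.1, 0.6]
gripper_width: 0.004
grasp_force: 0.0
```

```bash
python3 - <<'E'
from h import *
go([.4555,-.291,.15]); print(ticket.job_done())
E
```

```text
shift [ 0.7 -2.8 65.5] turn None pos [ 0.4579 -0.2915  0.2156] F [-0.4 -1.1  0.6] t 12.35 j [-0.7  -0.13  1.84 -0.    1.41 -0.65] w 0.004270849650463061
the job is handed in; nothing more can be done
None
```

I pressed the lamp's rocker fully on, held the fingertips over the vase and then the paddle head for over 2 s each, and handed the job in at 12.4 s with no sign of touching anything but the lamp; no verdict was returned.

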